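Twist-lock the truffle dish onto its display stand

TASK

Lift the dish by its arch handle and lower it fully onto the wooden display stand, so that the T-bar on the stand goes up through the slot under the dish (the slot runs the same way as the handle); then twist the dish a quarter turn on the stand, either way round, to lock it on. Keep the dish level and the round chocolate truffle in its middle throughout, and do not push the ramekin, the pastry cutter or the counter bell about. Finish while still gripping the handle, with the dish seated on the stand, the handle square across the T-bar and nothing moving.

Things in the scene. Friction and masses are not known exactly. Their poses are not given: they have to be found in the camera images.
- dish_handle (a point): centre of the dish's grip: a light wooden bar 16 mm thick (dish x), 70 mm long (dish y), 18 mm high, its centre 130 mm above the dish's underside, at the top of a thin steel arch that spans the dish along y. Axes are the dish's own, z up. The loose dish is white ceramic, 136 mm across, rim 55 mm above the underside, about 0.35 kg
- dish_foot (a point): centre of the dish's underside, on its axis (same axes as the dish). The foot is a tube 62 mm across outside with a 6 mm thick sole; through the sole runs a slot 20 mm wide (dish x) and 48 mm long (dish y, parallel to the grip bar); the round cavity above it is 48 mm across and reaches 28 mm above the underside
- dish_well (a point): centre of the dish's floor, on the dish's axis, 35 mm above its underside. The floor slopes up about 16 degrees all round from this point, so that the truffle rolls back to the middle (its centre then lies 15 mm above this point); same axes as the dish
- truffle_center (a point): centre of the round loose chocolate truffle, a ball 28 mm across, 15 g, that lies free in the dish; it can roll
- tbar_top (a point): top of the T-bar of the stand, on the stand's axis, 72 mm above the worktop. The T-bar is a round-ended steel bar 10 mm thick and 40 mm long lying along the stand's y axis (the same either way round), on an upright shaft 16 mm thick; its underside is 12 mm above the seat
- stand_seat (a point): centre of the flat round wooden seat on top of the stand's column, 80 mm across, 50 mm above the worktop; the dish's underside rests on it when fully down (the grip bar's centre is then 130 mm above this point). Axes are the stand's own, y along the T-bar, z up. The stand is fixed to the worktop, its wooden foot is 116 mm across
- ramekin: small white porcelain pot, 66 mm across, 37 mm high, loose bystander; origin at the centre of its underside
- cutter: fluted steel pastry cutter ring, 70 mm across, 33 mm high, loose bystander; origin at the centre of its underside
- bell: domed counter bell, 84 mm across, 58 mm high, loose bystander; origin at the centre of its underside

How it is judged:
On the way, in this order (a step that is already met when the one before it is completed fails the run):
1. the dish is lifted clear of the worktop and level, truffle in its middle (height (world z) of dish_well above 0.1 m and angle between dish_well's own z axis and vertical below 0.17 rad and horizontal distance between truffle_center and dish_well below 0.025 m), for 0.1 s.
2. the dish sits fully down on the stand with the T-bar through its slot (handle along the T-bar), truffle in its middle (z of dish_well in the frame of stand_seat below 0.04 m and horizontal distance between dish_well and stand_seat below 0.008 m and angle between the y axis of dish_well and the y axis of stand_seat, either way round below 0.45 rad and horizontal distance between truffle_center and dish_well below 0.025 m), for 0.2 s.
At the end, for the whole second after the job is handed in: the dish sits on the stand's seat (underside within 5 mm of it, axes within 8 mm, tilted less than 5 degrees), its handle within 15 degrees of square across the T-bar, the truffle within 16 mm of the middle of the dish, all at rest, and the gripper still grips the dish (more than 2 N) (z of dish_well in the frame of stand_seat between 0.031 and 0.04 m and horizontal distance between dish_well and stand_seat below 0.008 m and angle between the y axis of dish_well and the y axis of stand_seat, either way round above 1.31 rad and angle between dish_well's own z axis and vertical below 0.09 rad and horizontal distance between truffle_center and dish_well below 0.016 m and z of truffle_center in the frame of dish_well between 0.008 and 0.022 m and contact force between the fingers and dish above 2 N and linear speed of dish below 0.02 m/s and angular speed of dish below 0.15 rad/s); the arm keeps its last pose, push and grip.
It fails at once if the truffle rolls more than 35 mm from the middle of the dish (horizontal distance between truffle_center and dish_well above 0.035 m).
It fails at once if the dish is tilted more than 15 degrees (angle between dish_well's own z axis and vertical above 0.26 rad).
It fails at once if a bystander is pushed more than 30 mm (distance of any of ramekin, cutter, bell from where it was at the start of the episode above 0.03 m).
It also fails if it takes over 51 s, if anything falls off the work surface, if the arm or the gripper's body presses on something with over 40 N, if the wrist force passes 120 N, or if a joint passes its speed limit or range.

ROBOT

A 7-joint arm with a two-finger parallel gripper is mounted at the origin on a cart in front of the work surface, level with it; the furniture and walls round the work are solid. World frame = base frame: x ahead of the robot, y to its left, z up, the work surface at z = 0. Lengths are in m, angles in rad, forces in N, time in s.
With the tool pointing down it reaches from about 0.425 to 0.925 m from the base axis. Payload 6.8 kg.
Tool frame: the origin (TCP) lies between the finger pads; the fingertips stand finger_overhang ahead of it and the grasp point (between the pads) lies 6 mm ahead of it (finger_overhang is the distance from the TCP to the fingertips, in m); z points along the fingers, y is the line along which they close (so a half turn about z gives the same grasp; the last joint's range is limited). The gripper opens to 85 mm and grips with 20 to 120 N. Pads are 22 mm wide; open, the fingers measure 114 mm over their backs; the gripper's body (76 mm by 85 mm) begins 54 mm behind the grasp point. The pads swing forward as they close: fully open they stand 13 mm farther back than shut.
Start: joints at [-1.408, 0.477, 0.022, 1.555, -0.011, 1.109, -0.083], TCP at [0.181, 0.65, 0.227] pointing down, gripper open.
Joint ranges: [-2.96, 2.96], [-0.34, 2.1], [-1.41, 1.46], [0.24, 2.44], [-1.37, 4.51], [0.17, 1.92], [-2.96, 2.96]. Speed limits (rad/s): [2.39, 2.39, 3.14, 3.14, 3.14, 3.14, 3.14].

INTERFACE

Orientations are given as a unit quaternion [w, x, y, z].
In Python, from station import * gives the robot as it stands.
- The arm moves only by the tool drive_tool, never from a script. Its argument "increments" is a list of rows, each an object of numbers: "claw": the finger opening in m, from 0 to 0.0854; "dx", "dy", "dz": the shift along the tool's x, y, z in m; "wx", "wy", "wz": the turn, a rotation vector about the tool's x, y, z in degrees. A call has 1 to 20 rows; each row shifts and turns the commanded pose from where the row before left it, along the tool's axes as they then stand; what a row does not reach is not made up. A row lasts 1/8 s, in which the tool goes at most 62.5 mm and 10.7 degrees, less where a joint would pass 70% of its speed; a pose out of reach is approached as far as the arm can. A call with a gripper value outside its range is refused whole. The fingers move at their own pace and stop on an object; "newtons" is the grip in N (left out, the last holds). Time passes only in rows, so rows that do not move let the fingers close. It gives the time, the measured TCP pose, the force, the opening and the grip force at its end, in the units of the state.
- get_obs(): the state, without advancing time (a new reading comes with each control period).
- read_camera(name): name is "side" or "top"; returns (picture, depth): 384x512x3 uint8, red, green, blue; 384x512 float32, m along the optical axis (not along the pixel's ray), 0 where there is no reading.
- calibration(name): a dict with "intrinsics" (3x3 intrinsics, pixels), "R" (3x3) and "t" (3): a world point X has camera coordinates R X + t. Camera axes: x right, y down, z forward; pixel columns grow to the right and rows downward; lengths in m; the calibration is good to about 2 mm. A picture is of the moment at which its call begins. calibration takes no time and is no camera call.
- hand_in(): hands the job in; it is judged then, once.
The state is a dict: "t": time; "q": joint angles; "joint_vel": joint speeds; "joint_torque": joint torques, N m; "eef_pos": TCP position; "tool_rot": TCP orientation; "contact_force": force on the tool from outside, world axes, zero at the start; "torque": the same for the moment, N m; "gripper_width": opening from 0.0 (shut) to 1.0 (fully open); "grasp_force": force on a finger pad.
Only numpy, scipy, OpenCV 4.12 (cv2) and the standard library are available. Lean on these libraries where they do the work, as an engineer would, in place of code of your own. Each camera call takes 0.05 s, during which the arm holds its last target. There are 200 camera calls.

## Working session

There is one attempt and no reset: what is moved stays moved. The work goes in short steps, Python scripts to look and compute and a tool call to move; the robot and the scene stay as the last step left them, time stands still between calls to the robot, and variables do not carry over. Pictures are saved under pics/ and viewed, at most 13 in all, crops included, and the job is handed in when it is done.

Besides the shell and the picture viewer there is one more tool, called after ">>>" as name([rows], argument=value, ...), one row to a line, values as JSON. drive_tool: Moves the arm, as the interface text tells. Its arguments: {"type":"object","properties":{"increments":{"type":"array","items":{"type":"object","properties":{"claw":{"type":"number"},"dx":{"type":"number"},"dy":{"type":"number"},"dz":{"type":"number"},"wx":{"type":"number"},"wy":{"type":"number"},"wz":{"type":"number"}}}},"newtons":{"type":"number"}},"required":["increments"]}

```bash
mkdir -p pics
cat > h.py <<'E'
from station import *
import numpy as np, cv2
def snap(n):
    p,d=read_camera(n); np.savez('/tmp/%s.npz'%n,p=p,d=d); return p,d
def pts(n,d):
    c=calibration(n);K=np.array(c["intrinsics"]);R=np.array(c["R"]);t=np.array(c["t"])
    v,u=np.indices(d.shape); X=np.stack([(u-K[0,2])/K[0,0]*d,(v-K[1,2])/K[1,1]*d,d],-1)
    return (X-t)@R
E
python3 - <<'E'
from h import *
for n in("top","side"):
    p,d=snap(n); cv2.imwrite('pics/%s0.png'%n,p[...,::-1]); c=calibration(n); print(n,-np.array(c["R"]).T@np.array(c["t"]),c["R"],c["intrinsics"])
o=get_obs();print(o)
E
```

```text
top [0.41542253 0.00600758 1.24340021] [[ 0.02584733 -0.99966097 -0.0031417 ]
 [-0.99704572 -0.02555206 -0.07243564]
 [ 0.0723308   0.00500469 -0.99736814]] [[421.8020047    0.         258.99035308]
 [  0.         421.8020047  196.79252291]
 [  0.           0.           1.        ]]
side [0.45771727 0.74365445 0.73520629] [[-0.99976523 -0.01837253 -0.01148596]
 [-0.00344558  0.65816491 -0.75286591]
 [ 0.02139171 -0.75264959 -0.6580737 ]] [[383.43178675   0.         259.62676463]
 [  0.         383.43178675 186.26324247]
 [  0.           0.           1.        ]]
{'t': 0.1, 'q': array([-1.4080878 ,  0.47771386,  0.02233348,  1.55634987, -0.01151232,
        1.10929778, -0.08311446]), 'joint_vel': array([ 0.0010586 , -0.00161053, -0.00052665, -0.00298322, -0.00203637,
        0.00023938, -0.00106979]), 'joint_torque': array([ 4.42312157e-03, -5.97763181e+01,  1.61369652e+00, -2.81948823e+01,
        1.28342077e-02,  5.06912096e-03,  8.63403130e-06]), 'eef_pos': array([0.18042722, 0.64987871, 0.2264263 ]), 'tool_rot': array([-5.90282893e-05,  1.34986751e-01,  9.90847064e-01, -8.18389876e-04]), 'contact_force': array([ 0.11440374, -0.5522821 ,  0.66371606]), 'torque': array([-0.00361483, -0.01715199,  0.01977132]), 'grasp_force': 0.0, 'gripper_width': 1.004843454551055}
```

View pics/top0.png

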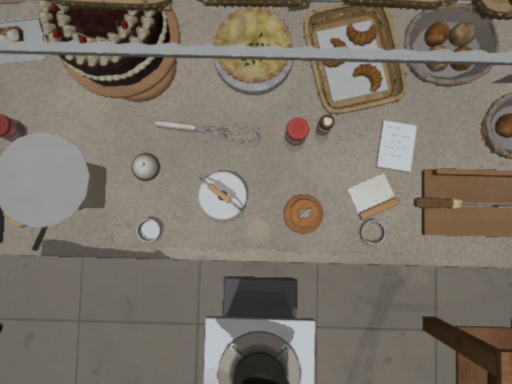

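View pics/side0.png

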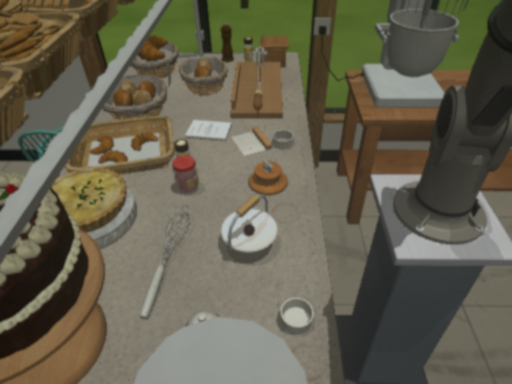

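Top view: dish at about (222,195) with its bar running upper left to lower right, the stand at (303,213), the bell (145,166), the ramekin (150,229) and the cutter (372,231). There is also a large pale disc at (40,180) and an overhead rail. Next I'll get enlarged crops and heights.

Run:
```python
from h import *
z=np.load('/tmp/top.npz');p,d=z['p'],z['d'];X=pts('top',d)
a=cv2.resize(p[160:240,185:345],None,fx=5,fy=5,interpolation=cv2.INTER_CUBIC)
cv2.imwrite('pics/topc.png',a[...,::-1])
for n,(u,v) in dict(rail=(250,50),rail2=(480,58),disc=(40,180),disc2=(80,180),jar=(297,130),pep=(326,123),bell=(145,166),ramek=(150,229),cutter=(372,231),table=(260,230)).items(): print(n,X[v,u].round(3))
def rep(n,m):
    q=X[m]; print(n,len(q),q.mean(0).round(4),q.min(0).round(3),q.max(0).round(3))
u=np.indices(d.shape)[1];v=np.indices(d.shape)[0]
box=(u>190)&(u<255)&(v>160)&(v<225)
m=box&(X[...,2]>.115)&(X[...,2]<.16)
rep('bar',m); q=X[m][:,:2]; (c,s,ang)=cv2.minAreaRect(q.astype(np.float32)*1000);print(c,s,ang)
m=box&(X[...,2]>.045)&(X[...,2]<.06);rep('rim',m);print(cv2.minEnclosingCircle((X[m][:,:2]*1000).astype(np.float32)))
box=(u>275)&(u<335)&(v>185)&(v<240)
m=box&(X[...,2]>.064)&(X[...,2]<.08);rep('T',m);print(cv2.minAreaRect((X[m][:,:2]*1000).astype(np.float32)))
m=box&(X[...,2]>.043)&(X[...,2]<.06);rep('seat',m);print(cv2.minEnclosingCircle((X[m][:,:2]*1000).astype(np.float32)))
```

```text
rail [0.772 0.036 0.416]
rail2 [ 0.77  -0.431  0.409]
disc [0.52  0.565 0.187]
disc2 [0.522 0.459 0.198]
jar [ 0.687 -0.088  0.093]
pep [ 0.706 -0.167  0.104]
bell [0.582 0.34  0.048]
ramek [0.402 0.33  0.002]
cutter [ 0.413 -0.322  0.001]
table [0.408 0.007 0.005]
bar 213 [0.5036 0.1164 0.1354] [0.468 0.067 0.115] [0.541 0.169 0.144]
(504.6169128417969, 117.80976867675781) (124.95309448242188, 15.877229690551758) 53.98568344116211
rim 1281 [0.5042 0.118  0.0508] [0.439 0.051 0.045] [0.573 0.186 0.06 ]
((502.8497619628906, 115.95501708984375), 70.96342468261719)
T 53 [ 0.4601 -0.1151  0.0707] [ 0.447 -0.131  0.065] [ 0.473 -0.1    0.076]
((460.7070007324219, -114.15757751464844), (12.82302474975586, 37.57078170776367), 38.815650939941406)
seat 562 [ 0.46   -0.115   0.0501] [ 0.422 -0.153  0.043] [ 0.499 -0.077  0.059]
((460.1249694824219, -115.42996215820312), 39.66447067260742)
```

View pics/topc.png

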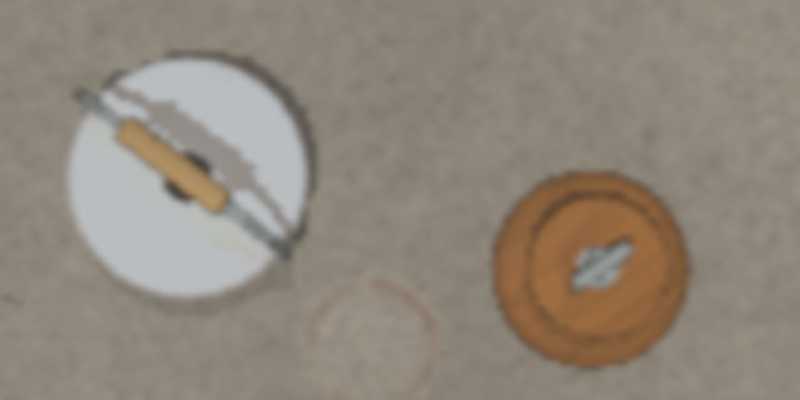

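>>> drive_tool([
  {"dz":-0.03},
  {"dx":-0.0284,"dy":-0.0267},
  {"dx":-0.0284,"dy":-0.0267},
  {"dx":-0.0284,"dy":-0.0267},
  {"dx":-0.0284,"dy":-0.0267},
  {"dx":-0.0284,"dy":-0.0267},
  {"dx":-0.0284,"dy":-0.0267},
  {"dx":-0.0284,"dy":-0.0267},
  {"dx":-0.0284,"dy":-0.0267},
  {"dx":-0.0284,"dy":-0.0267},
  {"dx":-0.0284,"dy":-0.0267},
  {"dx":-0.0284,"dy":-0.0267},
  {"dx":-0.0284,"dy":-0.0267},
  {"dx":-0.0284,"dy":-0.0267},
  {"dx":-0.0284,"dy":-0.0267},
  {"dx":-0.0284,"dy":-0.0267},
  {"dx":-0.0284,"dy":-0.0267},
  {"dx":0},
])

```text
schema error: expected keys claw, dx, dy, dz, wx, wy, wz
```

>>> drive_tool([
  {"wz":10},
  {"wz":10},
  {"wz":10},
  {"wz":10},
  {"wz":10},
  {"wz":10},
  {"wz":10},
  {"wz":10},
  {"wz":10},
  {"wz":10},
  {"wz":10.5},
  {"wz":0},
])

```text
schema error: expected keys claw, dx, dy, dz, wx, wy, wz
```

```bash
cat >> h.py <<'E'
from scipy.spatial.transform import Rotation as Ro
def tool():
    o=get_obs();q=o['tool_rot'];R=Ro.from_quat(np.r_[q[1:],q[0]]).as_matrix();return o,np.array(o['eef_pos']),R
def to(target,yaw):
    "tool-frame shift to target (pos) and turn to put tool x at world yaw deg, tool z down"
    o,p,R=tool();c,s=np.cos(np.radians(yaw)),np.sin(np.radians(yaw))
    G=np.array([[c,s,0],[s,-c,0],[0,0,-1]])
    print('t',o['t'],'pos',p.round(4),'yawx',np.degrees(np.arctan2(R[1,0],R[0,0])).round(2),'tiltz',R[:2,2].round(4),'q',o['q'].round(2),'F',o['contact_force'].round(2),'w',o['gripper_width'],o['grasp_force'])
    print('shift',(R.T@(np.array(target)-p)).round(4),'turn',np.degrees(Ro.from_matrix(R.T@G).as_rotvec()).round(2))
E
python3 - <<'E'
from h import *
to([.504,.117,.136],54)
p,d=snap('side');cv2.imwrite('pics/side1.png',cv2.resize(p[100:300,160:360],None,fx=3,fy=3)[...,::-1])
E
```

```text
t 0.1 pos [0.1804 0.6499 0.2264] yawx 164.48 tiltz [-0.0003 -0.0016] q [-1.41  0.48  0.02  1.56 -0.01  1.11 -0.08] F [ 0.11 -0.55  0.66] w 1.004843454551055 0.0
shift [-0.4543 -0.4268  0.0912] turn [-6.0000e-02  9.0000e-02  1.1048e+02]
```

View pics/side1.png

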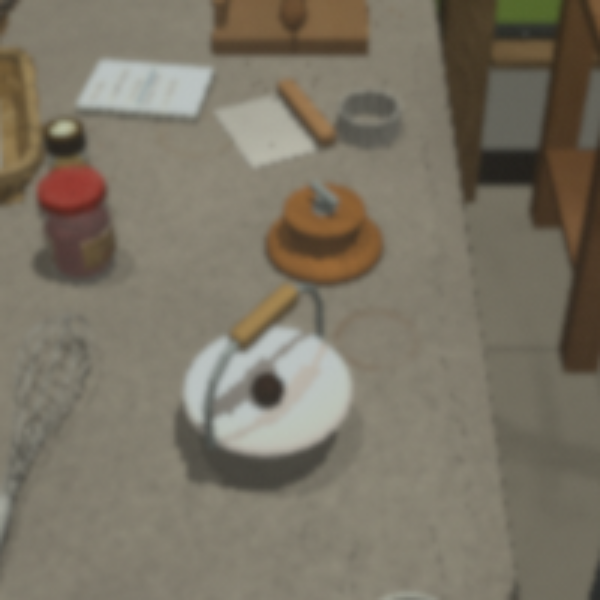

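The moves were refused because every row needs all the keys, so nothing moved. The side view confirms the scene: dish at crop (268,390), bar from (235,335) to (295,295), stand at (323,230).

>>> drive_tool([
  {"claw":0.085,"dx":0,"dy":0,"dz":-0.03,"wx":0,"wy":0,"wz":0},
  {"claw":0.085,"dx":-0.035,"dy":-0.0328,"dz":0,"wx":0,"wy":0,"wz":0},
  {"claw":0.085,"dx":-0.035,"dy":-0.0328,"dz":0,"wx":0,"wy":0,"wz":0},
  {"claw":0.085,"dx":-0.035,"dy":-0.0328,"dz":0,"wx":0,"wy":0,"wz":0},
  {"claw":0.085,"dx":-0.035,"dy":-0.0328,"dz":0,"wx":0,"wy":0,"wz":0},
  {"claw":0.085,"dx":-0.035,"dy":-0.0328,"dz":0,"wx":0,"wy":0,"wz":0},
  {"claw":0.085,"dx":-0.035,"dy":-0.0328,"dz":0,"wx":0,"wy":0,"wz":0},
  {"claw":0.085,"dx":-0.035,"dy":-0.0328,"dz":0,"wx":0,"wy":0,"wz":0},
  {"claw":0.085,"dx":-0.035,"dy":-0.0328,"dz":0,"wx":0,"wy":0,"wz":0},
  {"claw":0.085,"dx":-0.035,"dy":-0.0328,"dz":0,"wx":0,"wy":0,"wz":0},
  {"claw":0.085,"dx":-0.035,"dy":-0.0328,"dz":0,"wx":0,"wy":0,"wz":0},
  {"claw":0.085,"dx":-0.035,"dy":-0.0328,"dz":0,"wx":0,"wy":0,"wz":0},
  {"claw":0.085,"dx":-0.035,"dy":-0.0328,"dz":0,"wx":0,"wy":0,"wz":0},
  {"claw":0.085,"dx":-0.035,"dy":-0.0328,"dz":0,"wx":0,"wy":0,"wz":0},
  {"claw":0.085,"dx":0,"dy":0,"dz":0,"wx":0,"wy":0,"wz":0},
])

```text
t: 2.02
eef_pos: [0.5063, 0.1136, 0.2573]
tool_rot: [0.0, 0.139, 0.99, -0.001]
contact_force: [0.4, 0.0, 0.2]
gripper_width: 0.994
grasp_force: 0.0
```

>>> drive_tool([
  {"claw":0.085,"dx":0,"dy":0,"dz":0,"wx":0,"wy":0,"wz":10},
  {"claw":0.085,"dx":0,"dy":0,"dz":0,"wx":0,"wy":0,"wz":10},
  {"claw":0.085,"dx":0,"dy":0,"dz":0,"wx":0,"wy":0,"wz":10},
  {"claw":0.085,"dx":0,"dy":0,"dz":0,"wx":0,"wy":0,"wz":10},
  {"claw":0.085,"dx":0,"dy":0,"dz":0,"wx":0,"wy":0,"wz":10},
  {"claw":0.085,"dx":0,"dy":0,"dz":0,"wx":0,"wy":0,"wz":10},
  {"claw":0.085,"dx":0,"dy":0,"dz":0,"wx":0,"wy":0,"wz":10},
  {"claw":0.085,"dx":0,"dy":0,"dz":0,"wx":0,"wy":0,"wz":10},
  {"claw":0.085,"dx":0,"dy":0,"dz":0,"wx":0,"wy":0,"wz":10},
  {"claw":0.085,"dx":0,"dy":0,"dz":0,"wx":0,"wy":0,"wz":10},
  {"claw":0.085,"dx":0,"dy":0,"dz":0,"wx":0,"wy":0,"wz":10.5},
  {"claw":0.085,"dx":0,"dy":0,"dz":0,"wx":0,"wy":0,"wz":0},
])

```text
t: 3.52
eef_pos: [0.5043, 0.1188, 0.257]
tool_rot: [-0.0, 0.89, 0.455, -0.0]
contact_force: [0.0, 0.2, -0.5]
gripper_width: 0.995
grasp_force: 0.0
```

Run:
```python
from h import *
to([.504,.117,.136],54)
p,d=snap('side');cv2.imwrite('pics/side2.png',cv2.resize(p[100:300,160:360],None,fx=3,fy=3)[...,::-1])
```

```text
t 3.525 pos [0.5043 0.1188 0.257 ] yawx 54.16 tiltz [-0.0007  0.    ] q [-0.88  0.21  0.62  1.92 -0.14  1.06 -0.83] F [ 0.04  0.16 -0.52] w 0.9950619199058842 0.0
shift [-0.0016  0.0009  0.121 ] turn [-0.03  0.02  0.16]
```

View pics/side2.png

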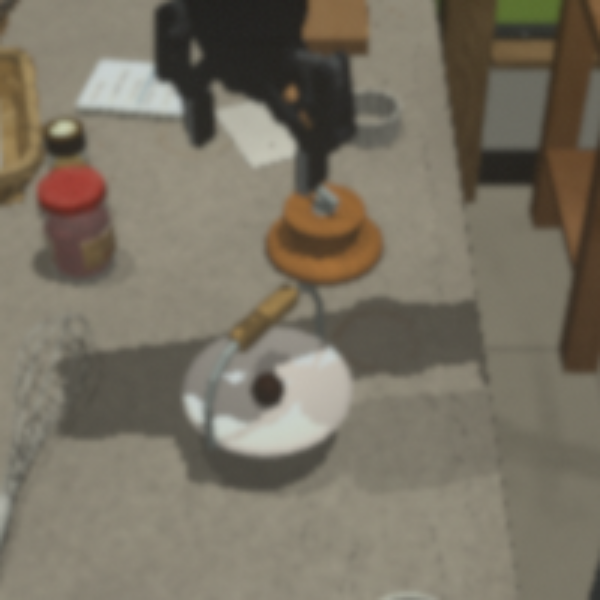

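The open fingers straddle the bar's line (fingertips at crop (200,135) and (312,180)). Now I'll descend and grip.

>>> drive_tool([
  {"claw":0.085,"dx":-0.0016,"dy":0.0009,"dz":0.02,"wx":0,"wy":0,"wz":0},
  {"claw":0.085,"dx":0,"dy":0,"dz":0.025,"wx":0,"wy":0,"wz":0},
  {"claw":0.085,"dx":0,"dy":0,"dz":0.025,"wx":0,"wy":0,"wz":0},
  {"claw":0.085,"dx":0,"dy":0,"dz":0.025,"wx":0,"wy":0,"wz":0},
  {"claw":0.085,"dx":0,"dy":0,"dz":0.016,"wx":0,"wy":0,"wz":0},
  {"claw":0.085,"dx":0,"dy":0,"dz":0.01,"wx":0,"wy":0,"wz":0},
  {"claw":0.085,"dx":0,"dy":0,"dz":0,"wx":0,"wy":0,"wz":0},
  {"claw":0.04,"dx":0,"dy":0,"dz":0,"wx":0,"wy":0,"wz":0},
  {"claw":0.03,"dx":0,"dy":0,"dz":0,"wx":0,"wy":0,"wz":0},
  {"claw":0.02,"dx":0,"dy":0,"dz":0,"wx":0,"wy":0,"wz":0},
  {"claw":0.015,"dx":0,"dy":0,"dz":0,"wx":0,"wy":0,"wz":0},
  {"claw":0.0,"dx":0,"dy":0,"dz":0,"wx":0,"wy":0,"wz":0},
  {"claw":0.0,"dx":0,"dy":0,"dz":0,"wx":0,"wy":0,"wz":0},
  {"claw":0.0,"dx":0,"dy":0,"dz":0,"wx":0,"wy":0,"wz":0},
], newtons=60)

```text
t: 5.32
eef_pos: [0.5047, 0.116, 0.1363]
tool_rot: [0.0, 0.891, 0.454, -0.0]
contact_force: [0.5, -1.0, -0.5]
gripper_width: -0.0
grasp_force: 0.0
```

Run:
```python
from h import *
to([.504,.117,.136],54)
```

```text
t 5.325 pos [0.5047 0.116  0.1363] yawx 53.98 tiltz [-0. -0.] q [-0.8   0.37  0.56  2.04 -0.28  0.8  -0.7 ] F [ 0.47 -1.04 -0.52] w -2.1896686661545883e-05 0.0
shift [ 0.0004 -0.0011  0.0003] turn [-0.    0.   -0.02]
```

The fingers closed completely and missed the bar, so I'll look.

Run:
```python
from h import *
p,d=snap('side');a=cv2.resize(p[130:270,180:360],None,fx=4,fy=4,interpolation=cv2.INTER_CUBIC);cv2.imwrite('pics/side3.png',a[...,::-1])
X=pts('side',d)
for v in range(180,250,4): print(v,[tuple((X[v,u]*1000).astype(int)) for u in (240,246,252,258)])
```

```text
180 [(np.int64(516), np.int64(124), np.int64(211)), (np.int64(502), np.int64(139), np.int64(223)), (np.int64(490), np.int64(138), np.int64(223)), (np.int64(477), np.int64(143), np.int64(227))]
184 [(np.int64(517), np.int64(123), np.int64(198)), (np.int64(503), np.int64(138), np.int64(212)), (np.int64(491), np.int64(119), np.int64(195)), (np.int64(477), np.int64(152), np.int64(224))]
188 [(np.int64(517), np.int64(123), np.int64(187)), (np.int64(504), np.int64(131), np.int64(194)), (np.int64(491), np.int64(132), np.int64(195)), (np.int64(477), np.int64(151), np.int64(212))]
192 [(np.int64(519), np.int64(115), np.int64(168)), (np.int64(504), np.int64(131), np.int64(183)), (np.int64(491), np.int64(142), np.int64(193)), (np.int64(478), np.int64(150), np.int64(200))]
196 [(np.int64(519), np.int64(113), np.int64(155)), (np.int64(505), np.int64(128), np.int64(169)), (np.int64(492), np.int64(122), np.int64(163)), (np.int64(480), np.int64(93), np.int64(136))]
200 [(np.int64(535), np.int64(-39), np.int64(-1)), (np.int64(505), np.int64(128), np.int64(157)), (np.int64(492), np.int64(122), np.int6
[... 1613 characters left out ...]
int64(510), np.int64(126), np.int64(35)), (np.int64(495), np.int64(125), np.int64(34)), (np.int64(480), np.int64(132), np.int64(42))]
240 [(np.int64(523), np.int64(146), np.int64(43)), (np.int64(508), np.int64(145), np.int64(43)), (np.int64(494), np.int64(143), np.int64(40)), (np.int64(480), np.int64(146), np.int64(44))]
244 [(np.int64(521), np.int64(161), np.int64(47)), (np.int64(507), np.int64(162), np.int64(48)), (np.int64(494), np.int64(159), np.int64(45)), (np.int64(480), np.int64(160), np.int64(47))]
248 [(np.int64(520), np.int64(178), np.int64(53)), (np.int64(507), np.int64(175), np.int64(50)), (np.int64(493), np.int64(177), np.int64(52)), (np.int64(479), np.int64(177), np.int64(52))]
```

View pics/side3.png

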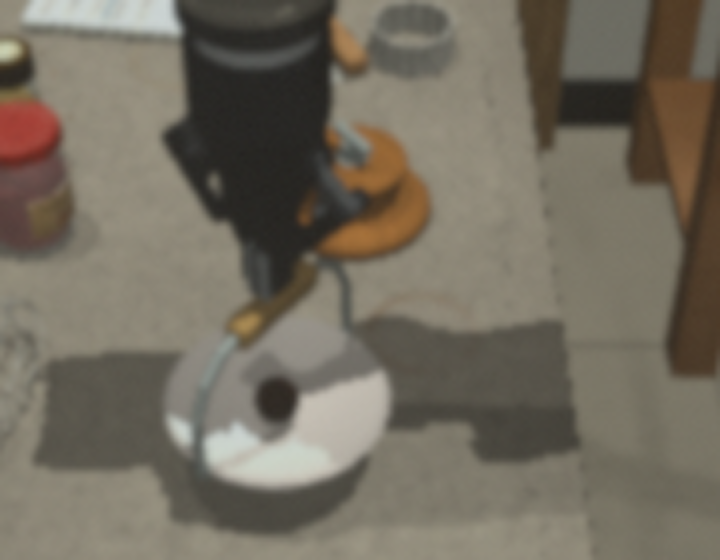

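Run:
```python
import station
print([n for n in dir(station) if not n.startswith('_')]); print(getattr(station,'finger_overhang',None))
from h import *
z=np.load('/tmp/side.npz') if 0 else None
p,d=read_camera('side');X=pts('side',d)
for c in range(238,262,2):
    print(c,[(r,tuple((X[r,c]*1000).astype(int).tolist())) for r in range(195,212) if d[r,c]>0 and X[r,c,2]>.11][::2])
p,d=read_camera('top');X=pts('top',d);v,u=np.indices(d.shape)
m=(X[...,2]>.04)&(X[...,2]<.06)&(u>190)&(u<255)&(v>160)&(v<225);print(X[m].mean(0),cv2.minEnclosingCircle((X[m][:,:2]*1000).astype(np.float32)))
```

```text
['PlanningError', 'calibration', 'finger_overhang', 'get_obs', 'hand_in', 'read_camera']
0.025
238 [(209, (523, 138, 138)), (211, (523, 142, 136))]
240 [(195, (519, 113, 157)), (197, (519, 115, 153)), (207, (519, 130, 137)), (209, (519, 139, 140)), (211, (518, 143, 137))]
242 [(195, (514, 122, 166)), (197, (514, 123, 161)), (199, (514, 123, 155)), (201, (515, 122, 148)), (203, (515, 123, 143)), (206, (515, 128, 138)), (208, (515, 134, 137)), (210, (514, 139, 136))]
244 [(195, (509, 125, 169)), (197, (509, 127, 164)), (199, (510, 126, 157)), (201, (510, 128, 153)), (203, (510, 126, 145)), (205, (510, 125, 139)), (207, (510, 131, 138)), (209, (510, 135, 136)), (211, (510, 141, 135))]
246 [(195, (505, 128, 171)), (197, (505, 126, 164)), (199, (505, 128, 159)), (201, (505, 129, 155)), (203, (505, 129, 149)), (205, (506, 127, 141)), (207, (506, 130, 137)), (209, (506, 135, 135)), (211, (506, 134, 129))]
248 [(195, (500, 128, 172)), (197, (500, 128, 166)), (199, (501, 130, 162)), (201, (501, 127, 153)), (203, (501, 127, 147)), (205, (502, 123, 136)), (207, (501, 129, 136)), (209, (502, 129
[... 216 characters left out ...]
, 123, 123))]
252 [(195, (491, 141, 183)), (197, (492, 121, 160)), (199, (492, 121, 153)), (201, (493, 110, 136)), (203, (493, 116, 136)), (205, (493, 118, 132)), (207, (493, 119, 126))]
254 [(195, (489, 90, 137)), (197, (489, 98, 137)), (199, (489, 105, 138)), (201, (489, 110, 137)), (203, (489, 110, 130)), (205, (489, 110, 124))]
256 [(195, (484, 91, 138)), (197, (484, 98, 138)), (199, (484, 102, 135)), (201, (484, 105, 132)), (203, (484, 104, 124))]
258 [(195, (480, 84, 131)), (197, (480, 97, 137)), (199, (480, 99, 133)), (201, (480, 97, 125))]
260 [(195, (475, 83, 130)), (197, (475, 87, 127))]
[0.50073804 0.07879658 0.0502925 ] ((500.70440673828125, 95.39691162109375), 62.92876434326172)
```

The closed fingertips stand just above the bar at z≈0.143, so the real tips are about 32 mm higher than the TCP reading implies. I'll open, go 32 mm lower and close again.

>>> drive_tool([
  {"claw":0.085,"dx":0,"dy":0,"dz":0,"wx":0,"wy":0,"wz":0},
  {"claw":0.085,"dx":0,"dy":0,"dz":0,"wx":0,"wy":0,"wz":0},
  {"claw":0.085,"dx":0,"dy":0,"dz":0,"wx":0,"wy":0,"wz":0},
  {"claw":0.085,"dx":0,"dy":0,"dz":0,"wx":0,"wy":0,"wz":0},
  {"claw":0.085,"dx":0,"dy":0,"dz":0,"wx":0,"wy":0,"wz":0},
  {"claw":0.085,"dx":0,"dy":0,"dz":0.01,"wx":0,"wy":0,"wz":0},
  {"claw":0.085,"dx":0,"dy":0,"dz":0.01,"wx":0,"wy":0,"wz":0},
  {"claw":0.085,"dx":0,"dy":0,"dz":0.01,"wx":0,"wy":0,"wz":0},
  {"claw":0.085,"dx":0,"dy":0,"dz":0,"wx":0,"wy":0,"wz":0},
])

```text
t: 6.6
eef_pos: [0.5039, 0.1157, 0.1052]
tool_rot: [-0.0, 0.891, 0.454, -0.001]
contact_force: [-0.1, -0.9, 0.6]
gripper_width: 0.996
grasp_force: 0.0
```

Run:
```python
from h import *
to([.504,.117,.136],54)
p,d=snap('side');a=cv2.resize(p[130:270,180:360],None,fx=4,fy=4,interpolation=cv2.INTER_CUBIC);cv2.imwrite('pics/side4.png',a[...,::-1])
```

```text
t 6.6 pos [0.5039 0.1157 0.1052] yawx 53.98 tiltz [-0.002 -0.001] q [-0.77  0.42  0.53  2.07 -0.32  0.73 -0.67] F [-0.11 -0.92  0.6 ] w 0.9961335950840021 0.0
shift [ 0.001  -0.0007 -0.0308] turn [-0.06  0.11 -0.02]
```

View pics/side4.png

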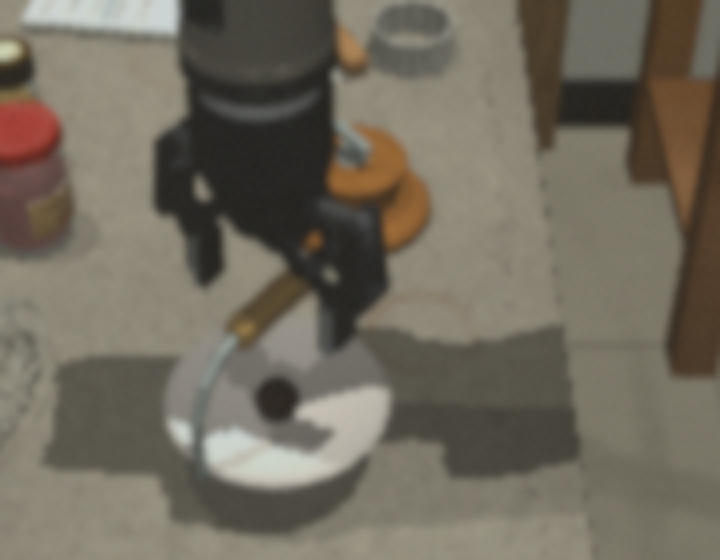

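Open tips at crop (207,278) and (335,345) straddle the bar, and their midpoint is about 12 mm below the bar's centre. That is low enough, so I'll close.

>>> drive_tool([
  {"claw":0.04,"dx":0.001,"dy":-0.0007,"dz":-0.002,"wx":0,"wy":0,"wz":0},
  {"claw":0.03,"dx":0,"dy":0,"dz":0,"wx":0,"wy":0,"wz":0},
  {"claw":0.02,"dx":0,"dy":0,"dz":0,"wx":0,"wy":0,"wz":0},
  {"claw":0.014,"dx":0,"dy":0,"dz":0,"wx":0,"wy":0,"wz":0},
  {"claw":0.0,"dx":0,"dy":0,"dz":0,"wx":0,"wy":0,"wz":0},
  {"claw":0.0,"dx":0,"dy":0,"dz":0,"wx":0,"wy":0,"wz":0},
], newtons=60)

```text
t: 7.4
eef_pos: [0.5046, 0.1176, 0.1085]
tool_rot: [-0.0, 0.891, 0.454, 0.0]
contact_force: [-2.2, 0.6, 5.4]
gripper_width: 0.18
grasp_force: 59.3
```

Gripped. Lifting gently.

>>> drive_tool([
  {"claw":0,"dx":0,"dy":0,"dz":-0.004,"wx":0,"wy":0,"wz":0},
  {"claw":0,"dx":0,"dy":0,"dz":-0.008,"wx":0,"wy":0,"wz":0},
  {"claw":0,"dx":0,"dy":0,"dz":-0.014,"wx":0,"wy":0,"wz":0},
  {"claw":0,"dx":0,"dy":0,"dz":-0.018,"wx":0,"wy":0,"wz":0},
  {"claw":0,"dx":0,"dy":0,"dz":-0.02,"wx":0,"wy":0,"wz":0},
  {"claw":0,"dx":0,"dy":0,"dz":-0.018,"wx":0,"wy":0,"wz":0},
  {"claw":0,"dx":0,"dy":0,"dz":-0.014,"wx":0,"wy":0,"wz":0},
  {"claw":0,"dx":0,"dy":0,"dz":-0.01,"wx":0,"wy":0,"wz":0},
  {"claw":0,"dx":0,"dy":0,"dz":-0.006,"wx":0,"wy":0,"wz":0},
  {"claw":0,"dx":0,"dy":0,"dz":-0.003,"wx":0,"wy":0,"wz":0},
  {"claw":0,"dx":0,"dy":0,"dz":0,"wx":0,"wy":0,"wz":0},
  {"claw":0,"dx":0,"dy":0,"dz":0,"wx":0,"wy":0,"wz":0},
])

```text
t: 8.9
eef_pos: [0.5044, 0.1171, 0.2229]
tool_rot: [0.0, 0.891, 0.454, -0.0]
contact_force: [-0.2, -0.2, -4.3]
gripper_width: 0.178
grasp_force: 58.7
```

Run:
```python
from h import *
to([.460,-.115,.222],54)
p,d=snap('side');a=cv2.resize(p[100:270,180:360],None,fx=3.5,fy=3.5,interpolation=cv2.INTER_CUBIC);cv2.imwrite('pics/side5.png',a[...,::-1])
```

```text
t 8.9 pos [0.5044 0.1171 0.2229] yawx 53.98 tiltz [-0.0008 -0.0004] q [-0.87  0.25  0.62  1.96 -0.17  0.98 -0.8 ] F [-0.21 -0.22 -4.31] w 0.1781114429642204 58.65119934082031
shift [-0.2139  0.1006  0.001 ] turn [-0.02  0.05 -0.02]
```

View pics/side5.png

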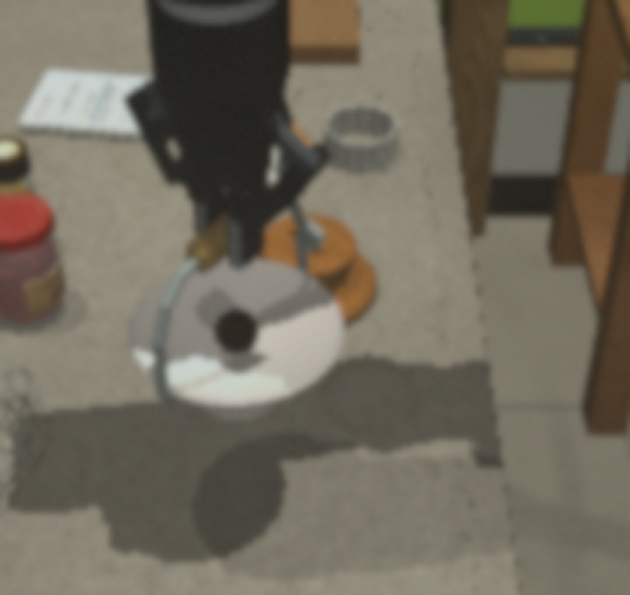

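The dish is lifted and level, with the truffle in the middle at crop (237,330). Carrying it over to the stand.

>>> drive_tool([
  {"claw":0,"dx":-0.006,"dy":0.003,"dz":0,"wx":0,"wy":0,"wz":0},
  {"claw":0,"dx":-0.012,"dy":0.0057,"dz":0,"wx":0,"wy":0,"wz":0},
  {"claw":0,"dx":-0.018,"dy":0.0086,"dz":0,"wx":0,"wy":0,"wz":0},
  {"claw":0,"dx":-0.0202,"dy":0.0095,"dz":0,"wx":0,"wy":0,"wz":0},
  {"claw":0,"dx":-0.0202,"dy":0.0095,"dz":0,"wx":0,"wy":0,"wz":0},
  {"claw":0,"dx":-0.0202,"dy":0.0095,"dz":0,"wx":0,"wy":0,"wz":0},
  {"claw":0,"dx":-0.0202,"dy":0.0095,"dz":0,"wx":0,"wy":0,"wz":0},
  {"claw":0,"dx":-0.0202,"dy":0.0095,"dz":0,"wx":0,"wy":0,"wz":0},
  {"claw":0,"dx":-0.0202,"dy":0.0095,"dz":0,"wx":0,"wy":0,"wz":0},
  {"claw":0,"dx":-0.0202,"dy":0.0095,"dz":0,"wx":0,"wy":0,"wz":0},
  {"claw":0,"dx":-0.018,"dy":0.0086,"dz":0,"wx":0,"wy":0,"wz":0},
  {"claw":0,"dx":-0.012,"dy":0.0057,"dz":0,"wx":0,"wy":0,"wz":0},
  {"claw":0,"dx":-0.006,"dy":0.003,"dz":0,"wx":0,"wy":0,"wz":0},
  {"claw":0,"dx":0,"dy":0,"dz":0,"wx":0,"wy":0,"wz":0},
])

```text
t: 10.7
eef_pos: [0.4609, -0.1151, 0.2233]
tool_rot: [-0.0, 0.891, 0.454, 0.0]
contact_force: [-0.2, -0.2, -3.1]
gripper_width: 0.176
grasp_force: 58.7
```

>>> drive_tool([
  {"claw":0,"dx":0,"dy":0,"dz":0,"wx":0,"wy":0,"wz":-3},
  {"claw":0,"dx":0,"dy":0,"dz":0,"wx":0,"wy":0,"wz":-6},
  {"claw":0,"dx":0,"dy":0,"dz":0,"wx":0,"wy":0,"wz":-7},
  {"claw":0,"dx":0,"dy":0,"dz":0,"wx":0,"wy":0,"wz":-7},
  {"claw":0,"dx":0,"dy":0,"dz":0,"wx":0,"wy":0,"wz":-7},
  {"claw":0,"dx":0,"dy":0,"dz":0,"wx":0,"wy":0,"wz":-7},
  {"claw":0,"dx":0,"dy":0,"dz":0,"wx":0,"wy":0,"wz":-7},
  {"claw":0,"dx":0,"dy":0,"dz":0,"wx":0,"wy":0,"wz":-7},
  {"claw":0,"dx":0,"dy":0,"dz":0,"wx":0,"wy":0,"wz":-7},
  {"claw":0,"dx":0,"dy":0,"dz":0,"wx":0,"wy":0,"wz":-7},
  {"claw":0,"dx":0,"dy":0,"dz":0,"wx":0,"wy":0,"wz":-6},
  {"claw":0,"dx":0,"dy":0,"dz":0,"wx":0,"wy":0,"wz":-4},
  {"claw":0,"dx":0,"dy":0,"dz":0,"wx":0,"wy":0,"wz":0},
  {"claw":0,"dx":0,"dy":0,"dz":0,"wx":0,"wy":0,"wz":0},
])

```text
t: 12.45
eef_pos: [0.4611, -0.1144, 0.2232]
tool_rot: [-0.0, 0.431, 0.902, 0.0]
contact_force: [0.2, 0.1, -4.4]
gripper_width: 0.173
grasp_force: 58.7
```

```bash
cat >> h.py <<'E'
def dish():
    "rim points from both cameras near the tool -> circle fit, height, tilt"
    from scipy.optimize import least_squares
    o,pp,R=tool()
    for n in('top','side'):
        p,d=snap(n);X=pts(n,d);r=np.hypot(X[...,0]-pp[0],X[...,1]-pp[1])
        dark=p.astype(int).max(-1)>110
        sat=p.astype(int).max(-1)-p.astype(int).min(-1)<40
        m=(d>0)&dark&sat&(r<.1)&(X[...,2]>pp[2]-.11)&(X[...,2]<pp[2]-.03)
        P=X[m]; zt=np.percentile(P[:,2],97)
        # outermost points per bearing are the rim
        a=np.arctan2(P[:,1]-pp[1],P[:,0]-pp[0]);b=((a+np.pi)/(2*np.pi)*60).astype(int)
        e=[]
        for k in range(60):
            q=P[b==k]
            if len(q)>2: e.append(q[np.argmax(q[:,2])])
        e=np.array(e); rr=np.hypot(*(e[:,:2]-pp[:2]).T); e=e[(rr>.055)]
        f=least_squares(lambda v:np.hypot(e[:,0]-v[0],e[:,1]-v[1])-.0665,pp[:2],loss='soft_l1',f_scale=.002)
        A=np.c_[e[:,:2]-pp[:2],np.ones(len(e))];s=np.linalg.lstsq(A,e[:,2],rcond=None)[0]
        print(n,len(e),'centre',f.x.round(4),'offset from tcp',(f.x-pp[:2]).round(4),'res',np.abs(f.fun).mean().round(4),'rimz',s[2].round(4),'slope',s[:2].round(3))
E
python3 - <<'E'
from h import *
to([.460,-.115,.222],128.8)
dish()
z=np.load('/tmp/side.npz');p=z['p'];a=cv2.resize(p[60:220,170:350],None,fx=4,fy=3.75,interpolation=cv2.INTER_CUBIC);cv2.imwrite('pics/side6.png',a[...,::-1])
E
```

```text
t 12.45 pos [ 0.4611 -0.1144  0.2232] yawx 128.95 tiltz [-0.0002  0.0001] q [-0.39  0.16  0.57  2.05 -0.1   0.96  0.91] F [ 0.19  0.12 -4.37] w 0.1727276095119044 58.652692437171936
shift [ 0.0002 -0.0012  0.0012] turn [-0.   -0.01  0.15]
top 20 centre [ 0.4651 -0.1162] offset from tcp [ 0.004  -0.0018] res 0.002 rimz 0.1707 slope [0.002 0.01 ]
side 45 centre [ 0.4614 -0.1132] offset from tcp [0.0003 0.0012] res 0.0018 rimz 0.1687 slope [ 0.011 -0.002]
```

View pics/side6.png

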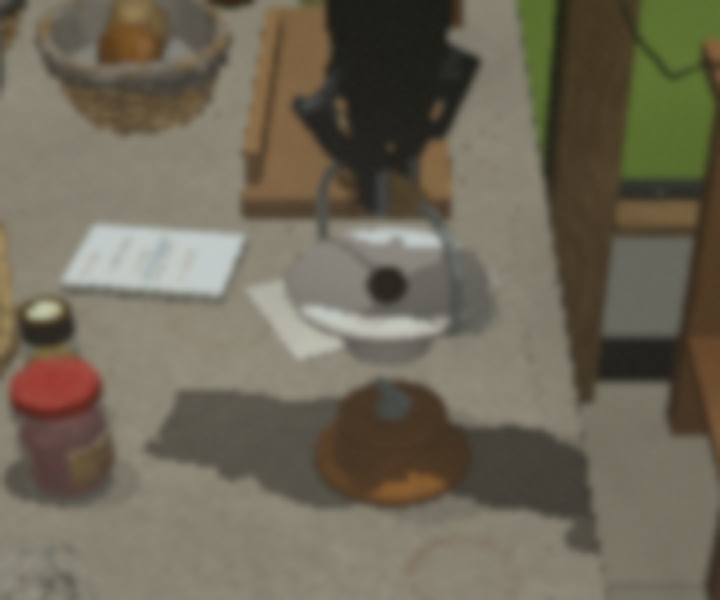

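The dish hangs level above the stand, truffle centred at crop (386,285), T-bar below at (390,398). Now I'll measure the stand with the same camera.

Run:
```python
from h import *
z=np.load('/tmp/side.npz');d=z['d'];X=pts('side',d);v,u=np.indices(d.shape)
box=(u>245)&(u<292)&(v>155)&(v<200)&(d>0)
for lo,hi in((.064,.08),(.045,.056)):
    m=box&(X[...,2]>lo)&(X[...,2]<hi);q=(X[m]*1000).astype(np.float32);print(len(q),q.mean(0),cv2.minEnclosingCircle(q[:,:2]),cv2.minAreaRect(q[:,:2]))
m=box&(X[...,2]>.01)&(X[...,2]<.024);q=(X[m]*1000).astype(np.float32);print(cv2.minEnclosingCircle(q[:,:2]))
```

```text
Traceback (most recent call last):
cv2.error: OpenCV(4.12.0) /io/opencv/modules/imgproc/src/shapedescr.cpp:201: error: (-215:Assertion failed) count >= 0 && (depth == CV_32F || depth == CV_32S) in function 'minEnclosingCircle'
```

Run:
```python
from h import *
z=np.load('/tmp/side.npz');d=z['d'];X=pts('side',d);v,u=np.indices(d.shape)
box=(u>245)&(u<292)&(v>155)&(v<200)&(d>0)
for lo,hi in((.064,.08),(.045,.056),(.008,.026)):
    m=box&(X[...,2]>lo)&(X[...,2]<hi);q=(X[m]*1000).astype(np.float32);w=np.ascontiguousarray(q[:,:2]);print(len(q),q.mean(0) if len(q) else 0)
    if len(q): print(cv2.minEnclosingCircle(w),cv2.minAreaRect(w))
```

```text
37 [ 458.25497  -112.396065   68.86515 ]
((459.00262451171875, -115.02865600585938), 19.1168155670166) ((459.09857177734375, -114.94976806640625), (9.691015243530273, 38.19684982299805), 39.42166519165039)
352 [ 458.2661   -109.652985   48.849197]
((458.2755126953125, -115.4288101196289), 41.745750427246094) ((459.2913818359375, -115.05012512207031), (79.25299072265625, 78.08352661132812), 36.51982498168945)
508 [458.09674  -90.88091   15.317644]
((459.6221923828125, -111.6230697631836), 58.537784576416016) ((458.0634460449219, -103.4515380859375), (93.56605529785156, 112.10717010498047), 88.32620239257812)
```

>>> drive_tool([
  {"claw":0,"dx":0,"dy":-0.0015,"dz":0.004,"wx":0,"wy":0,"wz":0},
  {"claw":0,"dx":0,"dy":0,"dz":0.008,"wx":0,"wy":0,"wz":0},
  {"claw":0,"dx":0,"dy":0,"dz":0.01,"wx":0,"wy":0,"wz":0},
  {"claw":0,"dx":0,"dy":0,"dz":0.008,"wx":0,"wy":0,"wz":0},
  {"claw":0,"dx":0,"dy":0,"dz":0.005,"wx":0,"wy":0,"wz":0},
  {"claw":0,"dx":0,"dy":0,"dz":0.004,"wx":0,"wy":0,"wz":0},
  {"claw":0,"dx":0,"dy":0,"dz":0.004,"wx":0,"wy":0,"wz":0},
  {"claw":0,"dx":0,"dy":0,"dz":0.004,"wx":0,"wy":0,"wz":0},
  {"claw":0,"dx":0,"dy":0,"dz":0,"wx":0,"wy":0,"wz":0},
])

```text
t: 13.68
eef_pos: [0.4597, -0.1157, 0.176]
tool_rot: [-0.0, 0.431, 0.903, -0.0]
contact_force: [-0.2, -0.7, -4.6]
gripper_width: 0.176
grasp_force: 58.7
```

Run:
```python
from h import *
to([.4597,-.115,.159],129)
dish()
z=np.load('/tmp/side.npz');p=z['p'];a=cv2.resize(p[100:220,200:330],None,fx=5,fy=5,interpolation=cv2.INTER_CUBIC);cv2.imwrite('pics/side7.png',a[...,::-1])
```

```text
t 13.675 pos [ 0.4597 -0.1157  0.176 ] yawx 128.99 tiltz [-0.0005  0.    ] q [-0.37  0.23  0.56  2.1  -0.16  0.85  0.96] F [-0.2  -0.7  -4.64] w 0.17605307974380496 58.65640997886658
shift [0.0005 0.0005 0.017 ] turn [-0.02 -0.02 -0.01]
top 16 centre [ 0.4636 -0.1183] offset from tcp [ 0.0039 -0.0026] res 0.0028 rimz 0.1244 slope [ 0.003 -0.001]
side 46 centre [ 0.4607 -0.1149] offset from tcp [0.0011 0.0008] res 0.0024 rimz 0.1225 slope [ 0.006 -0.02 ]
```

View pics/side7.png

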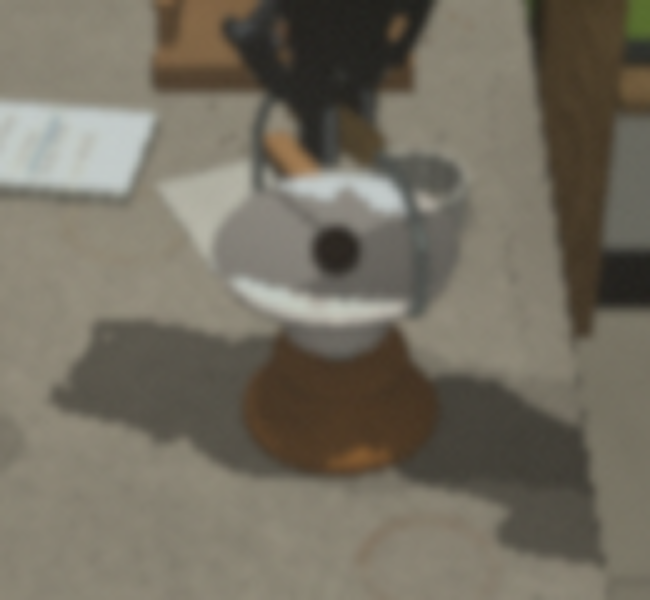

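The foot is centred over the column and the force is unchanged, so the T-bar has entered. Lowering the rest.

>>> drive_tool([
  {"claw":0,"dx":0,"dy":0,"dz":0.003,"wx":0,"wy":0,"wz":0},
  {"claw":0,"dx":0,"dy":0,"dz":0.003,"wx":0,"wy":0,"wz":0},
  {"claw":0,"dx":0,"dy":0,"dz":0.003,"wx":0,"wy":0,"wz":0},
  {"claw":0,"dx":0,"dy":0,"dz":0.003,"wx":0,"wy":0,"wz":0},
  {"claw":0,"dx":0,"dy":0,"dz":0.002,"wx":0,"wy":0,"wz":0},
  {"claw":0,"dx":0,"dy":0,"dz":0.002,"wx":0,"wy":0,"wz":0},
  {"claw":0,"dx":0,"dy":0,"dz":0,"wx":0,"wy":0,"wz":0},
  {"claw":0,"dx":0,"dy":0,"dz":0,"wx":0,"wy":0,"wz":0},
])

```text
t: 14.78
eef_pos: [0.4599, -0.1158, 0.1604]
tool_rot: [0.0, 0.431, 0.903, 0.0]
contact_force: [0.4, -0.6, -3.7]
gripper_width: 0.178
grasp_force: 58.7
```

>>> drive_tool([
  {"claw":0,"dx":0,"dy":0,"dz":0.001,"wx":0,"wy":0,"wz":0},
  {"claw":0,"dx":0,"dy":0,"dz":0.001,"wx":0,"wy":0,"wz":0},
  {"claw":0,"dx":0,"dy":0,"dz":0,"wx":0,"wy":0,"wz":0},
  {"claw":0,"dx":0,"dy":0,"dz":0,"wx":0,"wy":0,"wz":0},
])

```text
t: 15.28
eef_pos: [0.46, -0.1159, 0.1585]
tool_rot: [0.0, 0.431, 0.902, 0.0]
contact_force: [-1.5, 0.3, 0.1]
gripper_width: 0.179
grasp_force: 59.3
```

Run:
```python
from h import *
to([.4597,-.115,.1585],39)
dish()
```

```text
t 15.275 pos [ 0.46   -0.1159  0.1585] yawx 128.98 tiltz [0.0003 0.    ] q [-0.35  0.26  0.55  2.12 -0.18  0.81  0.99] F [-1.45  0.32  0.14] w 0.17862221900836317 59.32940125465393
shift [0.0008 0.0003 0.    ] turn [ 2.000e-02 -0.000e+00  8.998e+01]
top 14 centre [ 0.4653 -0.1187] offset from tcp [ 0.0053 -0.0028] res 0.0017 rimz 0.1034 slope [0.001 0.06 ]
side 48 centre [ 0.4607 -0.1146] offset from tcp [0.0007 0.0013] res 0.0021 rimz 0.1045 slope [ 0.013 -0.021]
```

>>> drive_tool([
  {"claw":0,"dx":0,"dy":0,"dz":0.0005,"wx":0,"wy":0,"wz":0},
  {"claw":0,"dx":0,"dy":0,"dz":0,"wx":0,"wy":0,"wz":0},
  {"claw":0,"dx":0,"dy":0,"dz":0,"wx":0,"wy":0,"wz":0},
])

```text
t: 15.75
eef_pos: [0.4602, -0.1159, 0.1585]
tool_rot: [0.0, 0.431, 0.902, 0.0]
contact_force: [-3.3, 0.5, 7.8]
gripper_width: 0.179
grasp_force: 60.4
```

It's seated: the push rises to 8 N with the rim at 0.105. Now the twist.

>>> drive_tool([
  {"claw":0,"dx":0,"dy":0,"dz":-0.0003,"wx":0,"wy":0,"wz":2},
  {"claw":0,"dx":0,"dy":0,"dz":0,"wx":0,"wy":0,"wz":4},
  {"claw":0,"dx":0,"dy":0,"dz":0,"wx":0,"wy":0,"wz":4},
  {"claw":0,"dx":0,"dy":0,"dz":0,"wx":0,"wy":0,"wz":4},
  {"claw":0,"dx":0,"dy":0,"dz":0,"wx":0,"wy":0,"wz":4},
  {"claw":0,"dx":0,"dy":0,"dz":0,"wx":0,"wy":0,"wz":4},
  {"claw":0,"dx":0,"dy":0,"dz":0,"wx":0,"wy":0,"wz":4},
  {"claw":0,"dx":0,"dy":0,"dz":0,"wx":0,"wy":0,"wz":4},
])

```text
t: 16.75
eef_pos: [0.4604, -0.1154, 0.1585]
tool_rot: [0.0, 0.65, 0.76, 0.0]
contact_force: [-1.9, 0.5, 4.4]
gripper_width: 0.172
grasp_force: 59.9
```

>>> drive_tool([
  {"claw":0,"dx":0,"dy":0,"dz":0,"wx":0,"wy":0,"wz":4},
  {"claw":0,"dx":0,"dy":0,"dz":0,"wx":0,"wy":0,"wz":4},
  {"claw":0,"dx":0,"dy":0,"dz":0,"wx":0,"wy":0,"wz":4},
  {"claw":0,"dx":0,"dy":0,"dz":0,"wx":0,"wy":0,"wz":4},
  {"claw":0,"dx":0,"dy":0,"dz":0,"wx":0,"wy":0,"wz":4},
  {"claw":0,"dx":0,"dy":0,"dz":0,"wx":0,"wy":0,"wz":4},
  {"claw":0,"dx":0,"dy":0,"dz":0,"wx":0,"wy":0,"wz":4},
  {"claw":0,"dx":0,"dy":0,"dz":0,"wx":0,"wy":0,"wz":4},
  {"claw":0,"dx":0,"dy":0,"dz":0,"wx":0,"wy":0,"wz":4},
  {"claw":0,"dx":0,"dy":0,"dz":0,"wx":0,"wy":0,"wz":4},
  {"claw":0,"dx":0,"dy":0,"dz":0,"wx":0,"wy":0,"wz":4},
  {"claw":0,"dx":0,"dy":0,"dz":0,"wx":0,"wy":0,"wz":4},
  {"claw":0,"dx":0,"dy":0,"dz":0,"wx":0,"wy":0,"wz":4},
  {"claw":0,"dx":0,"dy":0,"dz":0,"wx":0,"wy":0,"wz":4},
  {"claw":0,"dx":0,"dy":0,"dz":0,"wx":0,"wy":0,"wz":3},
  {"claw":0,"dx":0,"dy":0,"dz":0,"wx":0,"wy":0,"wz":1},
  {"claw":0,"dx":0,"dy":0,"dz":0,"wx":0,"wy":0,"wz":0},
  {"claw":0,"dx":0,"dy":0,"dz":0,"wx":0,"wy":0,"wz":0},
  {"claw":0,"dx":0,"dy":0,"dz":0,"wx":0,"wy":0,"wz":0},
])

```text
t: 19.12
eef_pos: [0.4606, -0.116, 0.1584]
tool_rot: [0.0, 0.943, 0.334, 0.001]
contact_force: [2.7, -0.6, 2.5]
gripper_width: 0.18
grasp_force: 59.7
```

Run:
```python
from h import *
to([.4597,-.115,.1585],39)
dish()
z=np.load('/tmp/side.npz');p=z['p'];a=cv2.resize(p[100:220,200:330],None,fx=5,fy=5,interpolation=cv2.INTER_CUBIC);cv2.imwrite('pics/side8.png',a[...,::-1])
```

```text
t 19.125 pos [ 0.4606 -0.116   0.1584] yawx 39.0 tiltz [ 0.0015 -0.0003] q [-0.64  0.33  0.92  2.13 -0.36  0.83 -0.39] F [ 2.72 -0.63  2.49] w 0.17970239079153072 59.652108550071716
shift [-0.0001 -0.0013 -0.0001] turn [ 0.07 -0.06 -0.  ]
top 21 centre [ 0.46   -0.1178] offset from tcp [-0.0006 -0.0018] res 0.0018 rimz 0.1053 slope [-0.004  0.027]
side 55 centre [ 0.459  -0.1133] offset from tcp [-0.0016  0.0027] res 0.0021 rimz 0.104 slope [-0.001  0.001]
```

View pics/side8.png

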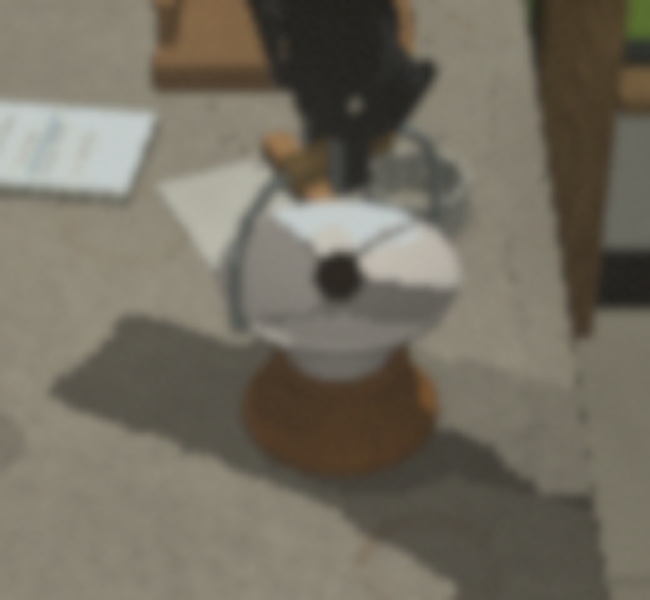

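The dish sits on the seat with the bar turned square across, the truffle centred at crop (338,275), everything at rest and the grip at 60 N.

```bash
python3 -c "
from station import *
print(hand_in())"
```

```text
the job is handed in; nothing more can be done
None
```

I handed in at about 19 s of the 51 s: the dish is on the stand with its handle square across the T-bar, level, truffle in the middle and still gripped at 60 N, though the first grasp closed above the bar and I had to go about 28 mm lower; `hand_in()` gave no verdict.

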